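Open the roll-top lube locker and put the chain oil away

TASK

Roll the slatted shutter of the green bench-top locker all the way up and let go, so that it stays open by itself. Then take the green oil bottle from the bench and set it down gently, standing upright on the black rubber mat in the locker's empty bay. Do not disturb the spray can and the grease jar already in the locker, or the pedal on the bench.

Things in the scene. Friction and masses are not known exactly. Their poses are not given: they have to be found in the camera images.
- locker: Green roll-top locker fixed to the bench, 372 mm deep (x), 364 wide (y), 230 high; half-round side cheeks, 12 mm thick, radius 186. Its front is its -x side, roughly towards the robot; a fixed hood covers the rear. Origin: on the bench at mid width, under the level axis (along y, 45 mm above the bench) of the round side tracks.
- sill (a point): Middle of the top edge of the locker's front sill, 60 mm above the bench, 165 mm in front of the locker's origin; the sill is 14 mm thick. Behind it lie three bays side by side along the locker's y, open from above once the shutter is up. Each is 133 mm deep (x), 108 wide (y); dividers 5 mm thick, tops 50 mm above the bench; low rear wall, top 60.
- shutter (a joint): Angle (rad) the aluminium slatted shutter has run up its tracks: 0 closed, 1.5 open stop. Slats run on a circle of radius 163 mm about the axis 45 mm above the locker's origin: up, then over to the rear (+x) under the hood. About 0.6 kg; needs 2 to 5 N at the handle. Let go low, it drops shut; past about 0.9 rad its weight carries it on to the open stop, where it stays.
- shutter_handle (a point): Centre of the orange handle bar: 12 mm thick, 140 long along the locker's y, on posts 65 mm either side. It runs 205 mm from the axis, 32 mm clear of the slats. Closed: 199 mm in front of the locker's origin, 95 above the bench; open: 36 behind it, 247 up. Pinch it from above, leaning back, fingers before and behind (it may turn between them), or hook it from below.
- oil_bottle: Green plastic oil bottle with pale label band and yellow nozzle cap, standing on the bench right of the locker. 48 mm diameter, straight sided up to 82 mm, 120 mm high in all, about 0.15 kg. Origin: centre of its base; z up along the bottle.
- bay_mat: Black rubber mat with two yellow edge lines, fixed to the floor of the empty bay (any of the three), 120 mm (x, front to back) by 96 (y), 3 thick. Origin: centre of its underside, 20 mm above the bench, at the bay's centre, 91.5 mm in front of the locker's origin line; mat and bays lie along the locker's axes, bay centres 114.5 mm apart.
- spray_can: Red spray can with a paper band, 54 mm diameter, 112 mm high, standing in another bay. Origin: centre of its base.
- grease_jar: White grease jar with a blue lid, 62 mm diameter, 68 mm high, standing in the remaining bay. Origin: centre of its base.
- pedal: Dark flat bicycle pedal with orange reflectors lying on the bench right of the locker, 95 by 85 mm, 18 mm high. Origin: centre of its underside.

How it is judged:
On the way:
1. the shutter is all the way up and stays there with nothing holding it (value of joint shutter above 1.35 rad and contact force between shutter and the fingers below 0.3 N), for 0.4 s.
At the end, for the whole second after the job is handed in: Shutter open past 1.35 rad, untouched. Oil bottle at rest, upright (0.1 rad), standing on the mat (base within 9 mm of it), within 42 mm front to back and 32 mm sideways of its centre. Can and jar upright, within 20 mm of their start (all of step 1 and x of oil_bottle in the frame of bay_mat between -0.042 and 0.042 m and y of oil_bottle in the frame of bay_mat between -0.032 and 0.032 m and z of oil_bottle in the frame of bay_mat between -0.002 and 0.009 m and angle between each of oil_bottle, spray_can, grease_jar's own z axis and vertical below 0.1 rad and linear speed of oil_bottle below 0.02 m/s and distance of each of spray_can, grease_jar from where it was at the start of the episode below 0.02 m).
It fails at once if the spray can is disturbed: shifted more than 20 mm or tipped (distance of spray_can from where it was at the start of the episode above 0.02 m or angle between spray_can's own z axis and vertical above 0.35 rad).
It fails at once if the grease jar is disturbed: shifted more than 20 mm or tipped (distance of grease_jar from where it was at the start of the episode above 0.02 m or angle between grease_jar's own z axis and vertical above 0.35 rad).
It fails at once if the pedal is shifted more than 30 mm (distance of pedal from where it was at the start of the episode above 0.03 m).
It fails at once if the oil bottle is tipped over (more than 0.8 rad) (angle between oil_bottle's own z axis and vertical above 0.8 rad).
It fails at once if the oil bottle is dropped or thrown (moves faster than 0.6 m/s out of the fingers) (contact force between oil_bottle and the fingers below 0.1 N and linear speed of oil_bottle above 0.6 m/s).
It also fails if it takes over 64 s, if anything falls off the work surface, if the arm or the gripper's body presses on something with over 40 N, if the wrist force passes 120 N, or if a joint passes its speed limit or range.

ROBOT

A 7-joint arm with a two-finger parallel gripper is mounted at the origin on the work surface. World frame = base frame: x ahead of the robot, y to its left, z up, the work surface at z = 0. Lengths are in m, angles in rad, forces in N, time in s.
With the tool pointing down it reaches from about 0.35 to 0.9 m from the base axis. Payload 8.1 kg.
Tool frame: the origin (TCP) lies midway between the tips of the shut fingers; the grasp point (between the pads) lies 19 mm behind it; z points along the fingers, y is the direction in which the jaws open and shut (so a half turn about z gives the same grasp; the last joint's range is limited). The gripper opens to 92 mm and grips with 3 to 60 N. Pads are 19 mm wide; open, the fingers measure 130 mm over their backs; the gripper's body (75 mm by 190 mm) begins 47 mm behind the grasp point.
Start: joints at [-1.387, 0.434, 0.025, 1.573, -0.012, 1.134, -0.075], TCP at [0.177, 0.599, 0.227] pointing down, gripper open.
Joint ranges: [-2.62, 2.62], [-0.44, 2.09], [-1.27, 1.32], [0.08, 2.57], [-1.32, 4.46], [0.12, 2], [-2.74, 2.74]. Speed limits (rad/s): [2.22, 2.22, 3.01, 3.01, 3.14, 3.14, 3.14].

INTERFACE

Orientations are given as a rotation vector (axis times angle).
In Python, from cell import arm gives the robot as it stands. The module is installed in compiled form; this text tells all that it offers.
- The arm moves only by the tool jog_arm, never from a script. Its argument "increments" is a list of rows, each an object with "slide": the shift along the tool's x, y, z in mm, a list of three; "roll": the turn about the tool's z in rad; "gripper": the opening, from 0 (shut) to 1 (fully open). In form: [{"slide": [x, y, z], "roll": roll, "gripper": gripper}, ...]. A call has exactly 10 rows; each row is the pose to reach, as a shift and turn from the pose commanded when the call began, along the tool's axes at that moment; what a row does not reach only later rows make up. A row lasts 1/12 s, in which the tool goes at most 41.7 mm and 7.16 degrees, less where a joint would pass 70% of its speed; a pose out of reach is approached as far as the arm can. A call with a gripper value outside its range is refused whole. The fingers move at their own pace and stop on an object; "newtons" is the grip in N (left out, the last holds). Time passes only in rows, so rows that repeat a pose let the fingers close, or fill a call up. It gives the time, the measured TCP pose, the force and the opening at its end, in the units of the state.
- arm.observe(): the state, without advancing time (a new reading comes with each control period).
- arm.get_image(name): name is "scene" or "top"; returns a dict with "frame" (420x560x3 uint8, blue, green, red), "depth" (420x560 float32, m along the optical axis (not along the pixel's ray), 0 where there is no reading), "intrinsics" (3x3 intrinsics, pixels), "R" (3x3) and "t" (3): a world point X has camera coordinates R X + t. Camera axes: x right, y down, z forward; pixel columns grow to the right and rows downward; lengths in m; the calibration is good to about 2 mm. A picture is of the moment at which its call begins.
- arm.sign_off(): hands the job in, once; it reports no verdict.
The state is a dict: "clock": time; "joints": joint angles; "dq": joint speeds; "joint_efforts": joint torques, N m; "position": TCP position; "ee_rot": TCP orientation; "force": force on the tool from outside, world axes, zero at the start; "ft_torque": the same for the moment, N m; "width": opening from 0.0 (shut) to 1.0 (fully open).
Only numpy, scipy, OpenCV 4.12 (cv2) and the standard library are available. Lean on these libraries where they do the work, as an engineer would, in place of code of your own. Each camera call takes 0.05 s, during which the arm holds its last target.

## Working session

There is one attempt and no reset: what is moved stays moved. The work goes in short steps, Python scripts to look and compute and a tool call to move; the robot and the scene stay as the last step left them, time stands still between calls to the robot, and variables do not carry over. Pictures are saved under pics/ and viewed, and the job is handed in when it is done.

Besides the shell and the picture viewer there is one more tool, called after "Emit:" by a JSON object that holds its "name" and its "arguments", one argument or row to a line. jog_arm: Moves the arm, as the interface text tells. Its arguments: {"type":"object","properties":{"increments":{"type":"array"},"newtons":{"type":"number"}},"required":["increments"]}

```bash
mkdir -p pics
cat > h.py <<'E'
import numpy as np,cv2,pickle
from cell import arm
from scipy.spatial.transform import Rotation as Ro
def snap(n,tag):
    d=arm.get_image(n); cv2.imwrite(f'pics/{tag}.png',d['frame']); pickle.dump(d,open(f'{tag}.pkl','wb')); return d
def load(tag): return pickle.load(open(f'{tag}.pkl','rb'))
def px(d,u,v,r=1):
    p=d['depth'][v-r:v+r+1,u-r:u+r+1]; z=np.median(p[p>0]); K=d['intrinsics']
    c=np.array([(u-K[0,2])*z/K[0,0],(v-K[1,2])*z/K[1,1],z]); return d['R'].T@(c-d['t'])
def cloud(d):
    z=d['depth'].astype(float); K=d['intrinsics']; v,u=np.mgrid[:z.shape[0],:z.shape[1]]
    c=np.stack([(u-K[0,2])*z/K[0,0],(v-K[1,2])*z/K[1,1],z],-1); w=(c-d['t'])@d['R']; w[z<=0]=np.nan; return w
E
python3 - <<'E'
from h import *
s=arm.observe();print({k:np.round(v,3) for k,v in s.items()})
snap('scene','s0');snap('top','t0')
E
```

```text
{'clock': np.float64(0.0), 'joints': array([-1.387,  0.435,  0.025,  1.574, -0.012,  1.134, -0.075]), 'dq': array([-0.   ,  0.001,  0.001,  0.001, -0.   , -0.001,  0.   ]), 'joint_efforts': array([-1.0000e-03, -6.6785e+01,  9.8500e-01, -3.1447e+01, -6.1000e-02,
        4.3000e-02,  0.0000e+00]), 'position': array([0.177, 0.599, 0.226]), 'ee_rot': array([-4.490e-01, -3.109e+00,  2.000e-03]), 'force': array([0.023, 0.028, 0.024]), 'ft_torque': array([-0.04 , -0.027,  0.052]), 'width': np.float64(1.0)}
```

View pics/s0.png

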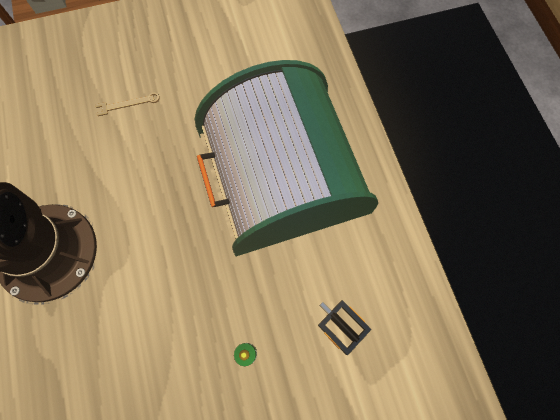

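View pics/t0.png

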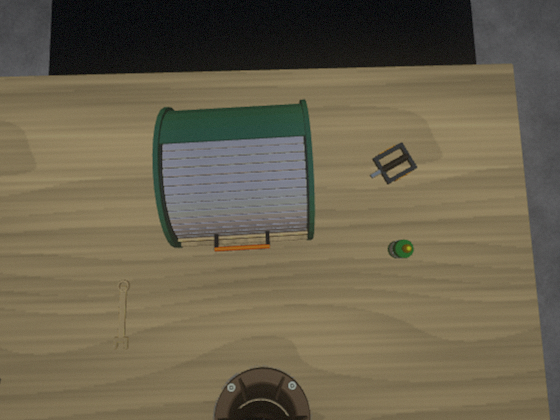

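The scene view shows the handle at about (206,180), the bottle at (245,354) and the pedal at (345,327). In the top view the handle runs (216,248)–(269,246) and the bottle is at (403,249). The locker is turned slightly. Next I'll measure these points.

Run:
```python
from h import *
for t in 'st':
    d=load(t+'0'); w=cloud(d); f=d['frame'].astype(int)
    print(t,'cam',-d['R'].T@d['t'])
    b,g,r=f[...,0],f[...,1],f[...,2]
    m=(r>150)&(g<130)&(b<80)&(w[...,2]>.07)
    P=w[m]; print('handle n',m.sum(),np.nanmedian(P,0),np.nanmin(P,0),np.nanmax(P,0))
    y=P[:,1]; 
    c=np.polyfit(P[:,1],P[:,0],1); print('handle yaw: x=a*y+b',c, np.sqrt(1+c[0]**2)*(np.nanpercentile(y,99)-np.nanpercentile(y,1)))
    gm=(g>r+20)&(g>b+8)&(w[...,2]>.02)
    n,L,S,C=cv2.connectedComponentsWithStats(gm.astype(np.uint8))
    for i in range(1,n):
        if S[i,4]>60:
            Q=w[L==i]; print('green',S[i],np.nanmin(Q,0).round(3),np.nanmax(Q,0).round(3))
            if S[i,4]>2000:
                k=Q[Q[:,2]>.2]; 
                rr=cv2.minAreaRect(Q[:,:2].astype(np.float32)); print(rr)
    # high points
    pm=(w[...,2]>.008)&(w[...,2]<.03)&(w[...,1]<-.2)&(w[...,0]>.3)&(w[...,0]<1)&(w[...,1]>-.6)
    Q=w[pm];print('pedal?',np.nanmedian(Q,0),np.percentile(Q,2,axis=0),np.percentile(Q,98,axis=0))
```

```text
s cam [ 0.48635337 -0.36562455  1.02846347]
handle n 242 [0.43615541 0.0391402  0.09842486] [ 0.4176548  -0.38268438  0.09126453] [0.44364776 0.10577165 0.11701233]
handle yaw: x=a*y+b [0.01810494 0.43563557] 0.48520063326940766
green [198  60 125  50 510] [0.464 0.209 0.128] [0.794 0.23  0.232]
green [ 244   67  133  171 5312] [ 0.489 -0.142  0.113] [0.809 0.219 0.234]
((0.6426523923873901, 0.03815150260925293), (0.32062849402427673, 0.3537691533565521), 2.098874092102051)
green [234 343  22  23 311] [ 0.399 -0.398  0.049] [ 0.446 -0.352  0.109]
pedal? [ 0.65703132 -0.38106321  0.01640026] [ 0.60947991 -0.4351111   0.01025739] [ 0.70991262 -0.32339577  0.02094183]
t cam [ 0.40082042 -0.06195891  1.20064731]
handle n 130 [0.43557458 0.03542467 0.10051334] [ 0.43196342 -0.02873474  0.09565534] [0.43993087 0.10461625 0.10591365]
handle yaw: x=a*y+b [-0.0250808   0.43673096] 0.1320226966494868
green [ 159  100  155  124 5000] [ 0.487 -0.14   0.123] [0.805 0.219 0.236]
((0.6397260427474976, 0.03885987401008606), (0.3182952105998993, 0.35167860984802246), 2.255718946456909)
green [153 108  14 124 549] [0.478 0.21  0.13 ] [0.793 0.23  0.237]
green [395 240  18  18 189] [ 0.4   -0.395  0.079] [ 0.443 -0.351  0.108]
pedal? [ 0.6544517  -0.37519027  0.01752182] [ 0.41523428 -0.43492992  0.00860611] [ 0.71041955 -0.31975177  0.02348317]
```

Run:
```python
from h import *
from scipy.optimize import least_squares
for t in 'st':
    d=load(t+'0'); w=cloud(d); f=d['frame'].astype(int); b,g,r=f[...,0],f[...,1],f[...,2]
    m=(abs(r-g)<30)&(b>110)&(w[...,2]>.12)&(w[...,0]>.4)&(w[...,0]<.85)&(w[...,1]>-.12)&(w[...,1]<.2)
    P=w[m]
    def F(p): 
        ox,yaw,R=p; X=(P[:,0]-ox)*np.cos(yaw)+(P[:,1]-.04)*np.sin(yaw); return np.hypot(X,P[:,2]-.045)-R
    s=least_squares(F,[.63,.03,.165],loss='soft_l1',f_scale=.003); print(t,m.sum(),s.x,np.std(s.fun))
    ox,yaw,R=s.x
    for nm,mm in(('green',(g>r+20)&(g>b+8)&(w[...,2]>.1)),('orange',(r>150)&(g<130)&(b<80)&(w[...,2]>.07)&(w[...,1]>-.2))):
        Q=w[mm&(w[...,0]>.35)&(w[...,1]>-.2)]; X=(Q[:,0]-ox)*np.cos(yaw)+(Q[:,1]-.04)*np.sin(yaw);Y=-(Q[:,0]-ox)*np.sin(yaw)+(Q[:,1]-.04)*np.cos(yaw)
        print(nm,np.percentile(X,[.5,50,99.5]).round(4),np.percentile(Y,[.5,99.5]).round(4),np.median(Q[:,2]))
```

```text
s 11239 [0.6351116  0.03005154 0.16518155] 0.0015042332710712759
green [-0.1469  0.0838  0.1581] [-0.1779  0.1851] 0.1981486180040093
orange [-0.2044 -0.1986 -0.1927] [-0.0649  0.0706] 0.09833638480414644
t 9878 [0.63406677 0.03322474 0.16689078] 0.0018212188804161992
green [-0.1441  0.0841  0.1566] [-0.1759  0.1841] 0.19977301488052157
orange [-0.2018 -0.1984 -0.1949] [-0.0621  0.0708] 0.10051333565921483
```

```bash
cat >> h.py <<'E'
O=np.array([.6345,.0435]);YAW=.032
def l2w(x,y,z): c,s=np.cos(YAW),np.sin(YAW); return np.array([O[0]+c*x-s*y,O[1]+s*x+c*y,z])
def w2l(p): c,s=np.cos(YAW),np.sin(YAW); d=np.array(p[:2])-O; return np.array([c*d[0]+s*d[1],-s*d[0]+c*d[1],p[2]])
def plan(targets,jaw=None):
    s=arm.observe(); R=Ro.from_rotvec(s['ee_rot']).as_matrix(); p=np.array(s['position'])
    print('t',s['clock'],'p',p.round(4),'loc',w2l(p).round(4),'F',np.round(s['force'],2),'w',s['width'])
    if jaw is not None:
        a=np.arctan2(R[1,1],R[0,1]); d=(jaw-a+np.pi/2)%np.pi-np.pi/2; print('roll',-d,'q7',s['joints'][6])
    for T in targets: print(np.round(T,4),'slide',(R.T@(np.array(T)-p)*1000).round(1))
    print('R cols',R.round(3).tolist())
E
python3 -c "
from h import *
plan([l2w(-.255,0,.22),l2w(-.255,0,.06)],np.pi/2+YAW)"
```

```text
t 0.1 p [0.1767 0.599  0.226 ] loc [-0.4398  0.5699  0.226 ] F [-0.66 -0.47 -0.04] w 1.0043231152704382
roll -0.31886617433899733 q7 -0.07509836139484236
[0.3796 0.0353 0.22  ] slide [-354.1 -483.2    6.8]
[0.3796 0.0353 0.06  ] slide [-354.1 -483.   166.8]
R cols [[-0.959, 0.283, -0.0], [0.283, 0.959, -0.001], [-0.0, -0.001, -1.0]]
```

Emit:
{"name": "jog_arm", "arguments": {
  "increments": [
    {"slide": [-21,-29,0],"roll": -0.03,"gripper": 0},
    {"slide": [-42,-58,0],"roll": -0.06,"gripper": 0},
    {"slide": [-64,-87,0],"roll": -0.1,"gripper": 0},
    {"slide": [-85,-116,0],"roll": -0.13,"gripper": 0},
    {"slide": [-106,-145,0],"roll": -0.16,"gripper": 0},
    {"slide": [-127,-174,0],"roll": -0.19,"gripper": 0},
    {"slide": [-148,-203,0],"roll": -0.22,"gripper": 0},
    {"slide": [-170,-232,0],"roll": -0.26,"gripper": 0},
    {"slide": [-191,-261,0],"roll": -0.29,"gripper": 0},
    {"slide": [-212,-290,0],"roll": -0.319,"gripper": 0}
  ],
  "newtons": 20
}}

```text
clock: 0.93
position: [0.2982, 0.2594, 0.2266]
ee_rot: [0.053, -3.141, 0.0]
force: [1.4, 0.2, 0.6]
width: 0.321
```

```bash
python3 -c "
from h import *
plan([l2w(-.255,0,.22),l2w(-.255,0,.06)],np.pi/2+YAW)"
```

```text
t 0.9333 p [0.2982 0.2594 0.2266] loc [-0.3292  0.2266  0.2266] F [1.4  0.17 0.6 ] w 0.32085919832745186
roll 0.0016277104202229165 q7 0.7622700960922594
[0.3796 0.0353 0.22  ] slide [ -73.9 -226.7    6.6]
[0.3796 0.0353 0.06  ] slide [ -73.9 -226.7  166.6]
R cols [[-0.999, -0.034, -0.0], [-0.034, 0.999, -0.0], [0.0, -0.0, -1.0]]
```

Emit:
{"name": "jog_arm", "arguments": {
  "increments": [
    {"slide": [-9,-28,0],"roll": 0,"gripper": 0},
    {"slide": [-18,-57,0],"roll": 0,"gripper": 0},
    {"slide": [-28,-85,0],"roll": 0,"gripper": 0},
    {"slide": [-37,-113,10],"roll": 0,"gripper": 0},
    {"slide": [-46,-142,25],"roll": 0,"gripper": 0},
    {"slide": [-55,-170,50],"roll": 0,"gripper": 0},
    {"slide": [-65,-198,80],"roll": 0,"gripper": 0},
    {"slide": [-74,-227,110],"roll": 0,"gripper": 0},
    {"slide": [-74,-227,145],"roll": 0,"gripper": 0},
    {"slide": [-74,-227,172],"roll": 0,"gripper": 0}
  ]
}}

```text
clock: 1.77
position: [0.3793, 0.0347, 0.0529]
ee_rot: [-0.045, 3.141, -0.002]
force: [0.0, 1.4, 0.2]
width: 0.009
```

```bash
python3 -c "
from h import *
plan([l2w(-.22,0,.055),l2w(-.21,0,.055)],np.pi/2+YAW);snap('scene','s1')"
```

```text
t 1.7667 p [0.3793 0.0347 0.0529] loc [-0.2553 -0.0006  0.0529] F [0.01 1.36 0.18] w 0.009209360692479764
roll -0.003466721175997778 q7 1.6154166549687403
[0.4146 0.0365 0.055 ] slide [-35.3   0.7  -2.1]
[0.4246 0.0368 0.055 ] slide [-45.3   0.8  -2.1]
R cols [[-1.0, -0.029, 0.0], [-0.029, 1.0, -0.001], [-0.0, -0.001, -1.0]]
```

View pics/s1.png

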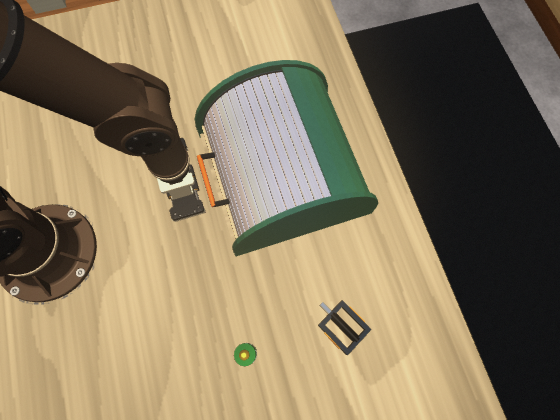

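The gripper is at about (185,205), lined up in front of the handle. Next I'll ease forward until it touches the bar.

Emit:
{"name": "jog_arm", "arguments": {
  "increments": [
    {"slide": [-10,0,0],"roll": 0,"gripper": 0},
    {"slide": [-20,0,0],"roll": 0,"gripper": 0},
    {"slide": [-28,0,0],"roll": 0,"gripper": 0},
    {"slide": [-32,0,0],"roll": 0,"gripper": 0},
    {"slide": [-34,0,0],"roll": 0,"gripper": 0},
    {"slide": [-36,0,0],"roll": 0,"gripper": 0},
    {"slide": [-38,0,0],"roll": 0,"gripper": 0},
    {"slide": [-40,0,0],"roll": 0,"gripper": 0},
    {"slide": [-40,0,0],"roll": 0,"gripper": 0},
    {"slide": [-40,0,0],"roll": 0,"gripper": 0}
  ]
}}

```text
clock: 2.65
position: [0.4189, 0.0382, 0.0547]
ee_rot: [0.051, -3.141, -0.0]
force: [-1.3, 0.5, 2.5]
width: 0.006
```

```bash
python3 -c "
from h import *
plan([])"
```

```text
t 2.65 p [0.4189 0.0382 0.0547] loc [-0.2157  0.0016  0.0547] F [-1.31  0.52  2.46] w 0.005603720753941786
R cols [[-0.999, -0.032, -0.001], [-0.032, 0.999, 0.0], [0.001, 0.0, -1.0]]
```

Emit:
{"name": "jog_arm", "arguments": {
  "increments": [
    {"slide": [-1,0,0],"roll": 0,"gripper": 0},
    {"slide": [-2,0,0],"roll": 0,"gripper": 0},
    {"slide": [-3,0,0],"roll": 0,"gripper": 0},
    {"slide": [-4,0,0],"roll": 0,"gripper": 0},
    {"slide": [-5,0,0],"roll": 0,"gripper": 0},
    {"slide": [-5,0,0],"roll": 0,"gripper": 0},
    {"slide": [-5,0,0],"roll": 0,"gripper": 0},
    {"slide": [-5,0,0],"roll": 0,"gripper": 0},
    {"slide": [-5,0,0],"roll": 0,"gripper": 0},
    {"slide": [-5,0,0],"roll": 0,"gripper": 0}
  ]
}}

```text
clock: 3.48
position: [0.4187, 0.038, 0.0538]
ee_rot: [0.051, -3.131, 0.0]
force: [-16.5, 0.4, 11.6]
width: 0.004
```

```bash
python3 -c "
from h import *
plan([])"
```

```text
t 3.4833 p [0.4187 0.038  0.0538] loc [-0.2159  0.0014  0.0538] F [-16.51   0.4   11.64] w 0.0036316746428465374
R cols [[-0.999, -0.032, -0.01], [-0.032, 0.999, -0.0], [0.01, 0.0, -1.0]]
```

Contact is at local x −0.216 (bar front at −0.205), and friction is high. Now I'll push while rising along the arc.

Emit:
{"name": "jog_arm", "arguments": {
  "increments": [
    {"slide": [-1,0,-3],"roll": 0,"gripper": 0},
    {"slide": [-2,0,-9],"roll": 0,"gripper": 0},
    {"slide": [-5,0,-17],"roll": 0,"gripper": 0},
    {"slide": [-7,0,-24],"roll": 0,"gripper": 0},
    {"slide": [-10,0,-32],"roll": 0,"gripper": 0},
    {"slide": [-13,0,-39],"roll": 0,"gripper": 0},
    {"slide": [-16,0,-46],"roll": 0,"gripper": 0},
    {"slide": [-20,0,-53],"roll": 0,"gripper": 0},
    {"slide": [-24,0,-59],"roll": 0,"gripper": 0},
    {"slide": [-24,0,-59],"roll": 0,"gripper": 0}
  ]
}}

```text
clock: 4.32
position: [0.4428, 0.0388, 0.1131]
ee_rot: [0.051, -3.131, -0.0]
force: [-18.9, 0.1, 11.8]
width: 0.007
```

```bash
python3 -c "
from h import *
plan([]);snap('top','t1');snap('scene','s2')
a=cv2.imread('pics/s2.png')[40:280,120:400];cv2.imwrite('pics/s2c.png',cv2.resize(a,None,fx=2.5,fy=2.5))"
```

```text
t 4.3167 p [0.4428 0.0388 0.1131] loc [-0.1917  0.0015  0.1131] F [-18.86   0.08  11.77] w 0.0067049615673853
R cols [[-0.999, -0.032, -0.011], [-0.032, 0.999, -0.0], [0.011, 0.0, -1.0]]
```

View pics/s2c.png

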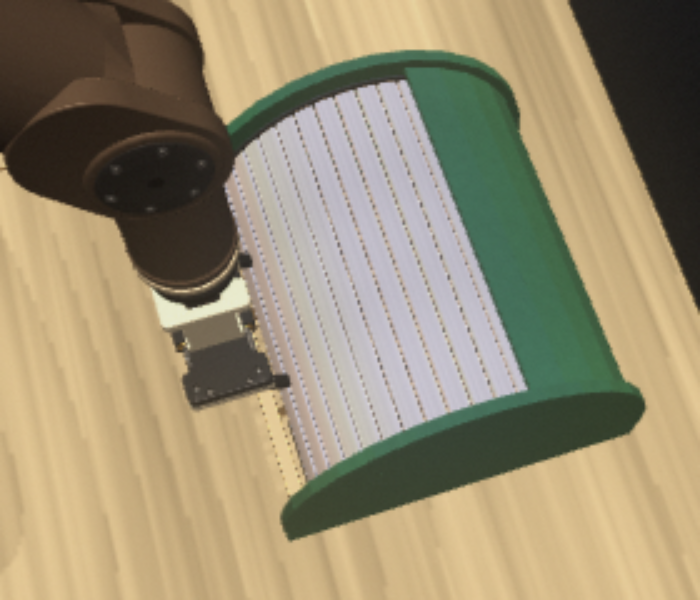

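The handle has followed the finger up to about 0.3 rad. Continuing.

Emit:
{"name": "jog_arm", "arguments": {
  "increments": [
    {"slide": [-6,0,-10],"roll": 0,"gripper": 0},
    {"slide": [-13,0,-19],"roll": 0,"gripper": 0},
    {"slide": [-20,0,-27],"roll": 0,"gripper": 0},
    {"slide": [-28,0,-36],"roll": 0,"gripper": 0},
    {"slide": [-36,0,-44],"roll": 0,"gripper": 0},
    {"slide": [-44,0,-51],"roll": 0,"gripper": 0},
    {"slide": [-53,0,-58],"roll": 0,"gripper": 0},
    {"slide": [-62,0,-64],"roll": 0,"gripper": 0},
    {"slide": [-72,0,-70],"roll": 0,"gripper": 0},
    {"slide": [-72,0,-70],"roll": 0,"gripper": 0}
  ]
}}

```text
clock: 5.25
position: [0.5225, 0.0414, 0.1848]
ee_rot: [-0.05, 3.138, 0.0]
force: [0.6, 0.2, 0.0]
width: 0.008
```

```bash
python3 -c "
from h import *
plan([]);snap('scene','s3')
a=cv2.imread('pics/s3.png')[40:280,120:400];cv2.imwrite('pics/s3c.png',cv2.resize(a,None,fx=2.5,fy=2.5))"
```

```text
t 5.25 p [0.5225 0.0414 0.1848] loc [-0.112   0.0015  0.1848] F [0.61 0.21 0.02] w 0.007916904627338194
R cols [[-0.999, -0.032, 0.003], [-0.032, 0.999, 0.0], [-0.003, 0.0, -1.0]]
```

View pics/s3c.png

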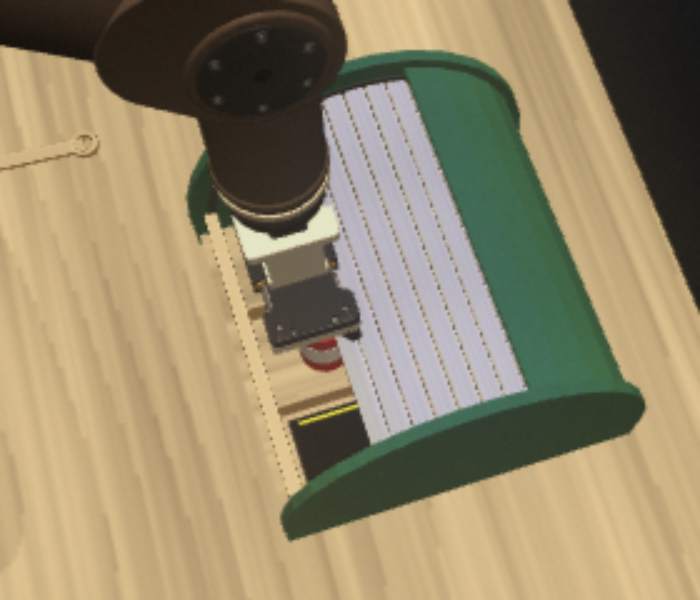

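The mat is in the right-hand bay (yellow line near (330,415)) and the red can in the centre bay. The shutter is at about 0.8 rad and running freely. I'll push on to the open stop.

Emit:
{"name": "jog_arm", "arguments": {
  "increments": [
    {"slide": [-11,0,-8],"roll": 0,"gripper": 0},
    {"slide": [-23,0,-16],"roll": 0,"gripper": 0},
    {"slide": [-36,0,-23],"roll": 0,"gripper": 0},
    {"slide": [-49,0,-30],"roll": 0,"gripper": 0},
    {"slide": [-62,0,-36],"roll": 0,"gripper": 0},
    {"slide": [-76,0,-40],"roll": 0,"gripper": 0},
    {"slide": [-90,0,-43],"roll": 0,"gripper": 0},
    {"slide": [-104,0,-44],"roll": 0,"gripper": 0},
    {"slide": [-118,0,-44],"roll": 0,"gripper": 0},
    {"slide": [-128,0,-44],"roll": 0,"gripper": 0}
  ]
}}

```text
clock: 6.13
position: [0.6486, 0.0455, 0.2269]
ee_rot: [0.05, -3.141, 0.0]
force: [0.4, -0.4, 0.7]
width: 0.004
```

```bash
python3 -c "
from h import *
plan([]);snap('scene','s4')
a=cv2.imread('pics/s4.png')[40:280,120:400];cv2.imwrite('pics/s4c.png',cv2.resize(a,None,fx=2.5,fy=2.5))"
```

```text
t 6.1333 p [0.6486 0.0455 0.2269] loc [0.0141 0.0015 0.2269] F [ 0.45 -0.43  0.71] w 0.004156420553553002
R cols [[-0.999, -0.032, -0.0], [-0.032, 0.999, -0.0], [0.0, -0.0, -1.0]]
```

View pics/s4c.png

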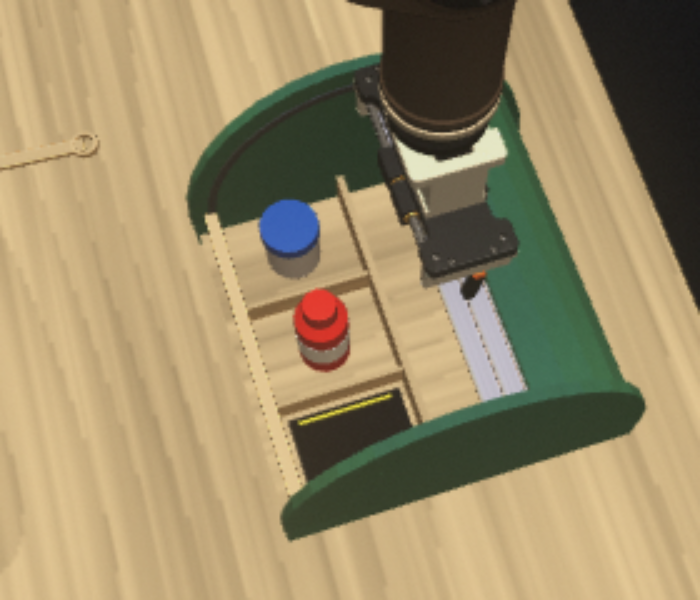

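The shutter is fully open. The can is in the centre bay at (322,330), the jar is to its left, and the empty mat is on the right at (350,430). Force is about zero. Next I'll plan the bottle approach and check the bottle and mat positions.

Run:
```python
from h import *
d=load('s4');w=cloud(d)
plan([[.6486,.0455,.30],[.422,-.374,.30],[.422,-.374,.046]],YAW)
for t in('s4','s0','t0'):
    d=load(t);w=cloud(d);f=d['frame'].astype(int);b,g,r=f[...,0],f[...,1],f[...,2]
    B=w[(w[...,2]>.112)&(w[...,1]<-.3)&(w[...,1]>-.5)&(w[...,0]<.6)]; print(t,'cap',B.mean(0) if len(B) else 0,len(B))
    B=w[(w[...,2]>.075)&(w[...,2]<.125)&(w[...,1]<-.3)&(w[...,1]>-.5)&(w[...,0]<.6)&(w[...,0]>.3)]; print('body',(B.min(0)+B.max(0))/2,B.max(0)-B.min(0))
d=load('s4');w=cloud(d);f=d['frame'].astype(int);b,g,r=f[...,0],f[...,1],f[...,2]
L=np.stack([np.cos(YAW)*(w[...,0]-O[0])+np.sin(YAW)*(w[...,1]-O[1]),-np.sin(YAW)*(w[...,0]-O[0])+np.cos(YAW)*(w[...,1]-O[1]),w[...,2]],-1)
m=(r>150)&(g>130)&(b<90)&(L[...,1]<-.04)&(L[...,1]>-.18)&(L[...,0]<-.01)&(L[...,0]>-.16)&(L[...,2]<.04)
print('yellow loc',np.percentile(L[m],[3,50,97],axis=0),m.sum())
```

```text
t 6.1833 p [0.6498 0.0456 0.2267] loc [0.0153 0.0016 0.2267] F [ 0.26  0.27 -0.2 ] w 0.0023167359563104795
roll -1.5705653379209874 q7 1.6351095954217993
[0.6486 0.0455 0.3   ] slide [  1.2  -0.1 -73.3]
[ 0.422 -0.374  0.3  ] slide [ 241.2 -412.1  -73.1]
[ 0.422 -0.374  0.046] slide [ 241.2 -412.   180.9]
R cols [[-0.999, -0.032, 0.0], [-0.032, 0.999, -0.001], [-0.0, -0.001, -1.0]]
s4 cap [ 0.4221071  -0.37403152  0.11680369] 50
body [ 0.42223441 -0.37455716  0.09999692] [0.04701624 0.04698971 0.04471998]
s0 cap [ 0.4222144  -0.37497764  0.11639847] 50
body [ 0.42214032 -0.37452098  0.10005978] [0.04727336 0.0469581  0.04568808]
t0 cap [ 0.42085603 -0.37250076  0.11763862] 39
body [ 0.4203532  -0.37272887  0.09945338] [0.04601911 0.04538082 0.04810082]
yellow loc [[-0.13767187 -0.07368461  0.01858851]
 [-0.09528748 -0.07197982  0.02217961]
 [-0.04713654 -0.06986933  0.0257048 ]] 45
```

Emit:
{"name": "jog_arm", "arguments": {
  "increments": [
    {"slide": [6,0,-36],"roll": 0,"gripper": 0},
    {"slide": [10,0,-73],"roll": 0,"gripper": 0},
    {"slide": [25,-26,-75],"roll": 0.1,"gripper": 0.2},
    {"slide": [43,-57,-75],"roll": 0.22,"gripper": 0.5},
    {"slide": [61,-89,-75],"roll": 0.34,"gripper": 1},
    {"slide": [79,-120,-75],"roll": 0.46,"gripper": 1},
    {"slide": [97,-152,-75],"roll": 0.58,"gripper": 1},
    {"slide": [115,-184,-75],"roll": 0.7,"gripper": 1},
    {"slide": [133,-216,-75],"roll": 0.82,"gripper": 1},
    {"slide": [151,-248,-75],"roll": 0.94,"gripper": 1}
  ]
}}

```text
clock: 7.02
position: [0.5033, -0.2083, 0.3022]
ee_rot: [-1.386, -2.819, -0.001]
force: [0.8, -0.3, -0.6]
width: 0.537
```

```bash
python3 -c "
from h import *
plan([[.422,-.374,.2],[.422,-.374,.046]],YAW)"
```

```text
t 7.0167 p [ 0.5033 -0.2083  0.3022] loc [-0.1392 -0.2474  0.3022] F [ 0.83 -0.29 -0.56] w 0.5372962144322622
roll 0.6249816731058189 q7 1.1676635727554916
[ 0.422 -0.374  0.2  ] slide [ -81.7 -165.6  102.1]
[ 0.422 -0.374  0.046] slide [ -81.8 -165.7  256.1]
R cols [[-0.611, 0.792, -0.0], [0.792, 0.611, 0.001], [0.001, 0.0, -1.0]]
```

Emit:
{"name": "jog_arm", "arguments": {
  "increments": [
    {"slide": [-14,-28,0],"roll": 0.11,"gripper": 1},
    {"slide": [-27,-55,0],"roll": 0.22,"gripper": 1},
    {"slide": [-41,-83,10],"roll": 0.33,"gripper": 1},
    {"slide": [-55,-110,25],"roll": 0.44,"gripper": 1},
    {"slide": [-68,-138,45],"roll": 0.55,"gripper": 1},
    {"slide": [-82,-166,65],"roll": 0.625,"gripper": 1},
    {"slide": [-82,-166,85],"roll": 0.625,"gripper": 1},
    {"slide": [-82,-166,102],"roll": 0.625,"gripper": 1},
    {"slide": [-82,-166,110],"roll": 0.625,"gripper": 1},
    {"slide": [-82,-166,110],"roll": 0.625,"gripper": 1}
  ]
}}

```text
clock: 7.85
position: [0.4237, -0.3726, 0.1908]
ee_rot: [-2.177, -2.26, 0.0]
force: [-0.5, 0.7, 0.1]
width: 1.0
```

```bash
python3 -c "
from h import *
plan([[.422,-.374,.046]],YAW); snap('scene','s5')"
```

```text
t 7.85 p [ 0.4237 -0.3726  0.1908] loc [-0.224  -0.4092  0.1908] F [-0.53  0.66  0.06] w 1.0000651142440193
roll 0.0057934847302723025 q7 1.06788295639787
[ 0.422 -0.374  0.046] slide [ -1.6  -1.4 144.8]
R cols [[-0.038, 0.999, -0.003], [0.999, 0.038, 0.002], [0.002, -0.003, -1.0]]
```

View pics/s5.png

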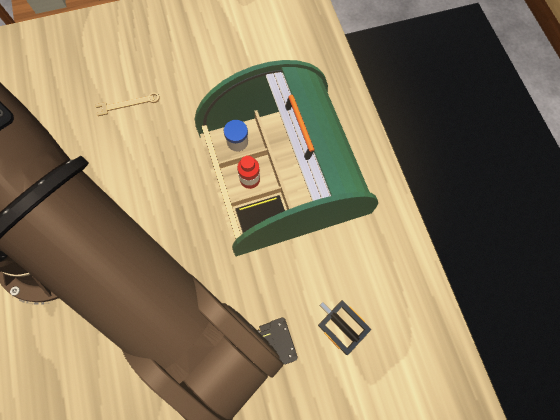

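The shutter is staying open by itself, with the handle at (300,125). Now I'll descend over the bottle and grip it.

Emit:
{"name": "jog_arm", "arguments": {
  "increments": [
    {"slide": [-2,-1,25],"roll": 0,"gripper": 1},
    {"slide": [-2,-1,50],"roll": 0,"gripper": 1},
    {"slide": [-2,-1,75],"roll": 0,"gripper": 1},
    {"slide": [-2,-1,100],"roll": 0,"gripper": 1},
    {"slide": [-2,-1,120],"roll": 0,"gripper": 1},
    {"slide": [-2,-1,135],"roll": 0,"gripper": 1},
    {"slide": [-2,-1,143],"roll": 0,"gripper": 1},
    {"slide": [-2,-1,145],"roll": 0,"gripper": 1},
    {"slide": [-2,-1,145],"roll": 0,"gripper": 1},
    {"slide": [-2,-1,145],"roll": 0,"gripper": 0.75}
  ],
  "newtons": 15
}}

```text
clock: 8.73
position: [0.4247, -0.3766, 0.0489]
ee_rot: [2.177, 2.262, 0.001]
force: [1.2, 1.1, 0.3]
width: 0.968
```

```bash
python3 -c "
from h import *
plan([[.422,-.374,.046]],YAW)"
```

```text
t 8.7333 p [ 0.4247 -0.3766  0.0489] loc [-0.2231 -0.4131  0.0489] F [1.23 1.05 0.28] w 0.9678434575467342
roll 0.006255858649774293 q7 1.2203902095188195
[ 0.422 -0.374  0.046] slide [ 2.7 -2.6  2.9]
R cols [[-0.038, 0.999, 0.001], [0.999, 0.038, -0.001], [-0.001, 0.001, -1.0]]
```

Emit:
{"name": "jog_arm", "arguments": {
  "increments": [
    {"slide": [0,0,0],"roll": 0,"gripper": 0.6},
    {"slide": [0,0,0],"roll": 0,"gripper": 0.55},
    {"slide": [0,0,0],"roll": 0,"gripper": 0.5},
    {"slide": [0,0,0],"roll": 0,"gripper": 0.4},
    {"slide": [0,0,0],"roll": 0,"gripper": 0.3},
    {"slide": [0,0,0],"roll": 0,"gripper": 0.3},
    {"slide": [0,0,0],"roll": 0,"gripper": 0.3},
    {"slide": [0,0,0],"roll": 0,"gripper": 0.3},
    {"slide": [0,0,0],"roll": 0,"gripper": 0.3},
    {"slide": [0,0,0],"roll": 0,"gripper": 0.3}
  ],
  "newtons": 15
}}

```text
clock: 9.57
position: [0.4239, -0.3761, 0.0477]
ee_rot: [-2.179, -2.263, 0.0]
force: [-0.7, -0.2, 1.3]
width: 0.518
```

```bash
python3 -c "
from h import *
plan([[.422,-.374,.206],l2w(-.30,-.108,.13),l2w(-.1065,-.108,.13),l2w(-.1065,-.108,.07)],YAW);print(arm.observe()['joints'].round(3))"
```

```text
t 9.5667 p [ 0.4239 -0.3761  0.0477] loc [-0.224  -0.4127  0.0477] F [-0.7  -0.24  1.33] w 0.5180239268802587
roll 0.005762331791111297 q7 1.220902287490829
[ 0.422 -0.374  0.206] slide [   2.2   -1.8 -158.3]
[ 0.3381 -0.074   0.13  ] slide [305.1 -74.3 -82.3]
[ 0.5315 -0.0679  0.13  ] slide [304.  119.2 -82.3]
[ 0.5315 -0.0679  0.07  ] slide [304.  119.2 -22.3]
R cols [[-0.038, 0.999, -0.0], [0.999, 0.038, 0.0], [0.0, -0.0, -1.0]]
[ 0.163  0.639  0.688  1.94  -0.577  0.768  1.221]
```

The opening of 0.518 is about 48 mm, so the bottle is held. Now I'll lift it and carry it round to the front of the locker.

Emit:
{"name": "jog_arm", "arguments": {
  "increments": [
    {"slide": [0,0,-8],"roll": 0,"gripper": 0.3},
    {"slide": [0,0,-25],"roll": 0,"gripper": 0.3},
    {"slide": [0,0,-48],"roll": 0,"gripper": 0.3},
    {"slide": [5,-1,-70],"roll": 0,"gripper": 0.3},
    {"slide": [20,-2,-88],"roll": 0,"gripper": 0.3},
    {"slide": [42,-5,-97],"roll": 0,"gripper": 0.3},
    {"slide": [67,-7,-97],"roll": 0,"gripper": 0.3},
    {"slide": [92,-10,-97],"roll": 0,"gripper": 0.3},
    {"slide": [115,-13,-97],"roll": 0,"gripper": 0.3},
    {"slide": [130,-15,-97],"roll": 0,"gripper": 0.3}
  ],
  "newtons": 20
}}

```text
clock: 10.4
position: [0.4035, -0.2442, 0.1449]
ee_rot: [-2.177, -2.263, -0.002]
force: [0.2, 1.0, -1.7]
width: 0.518
```

```bash
python3 -c "
from h import *
plan([l2w(-.26,-.108,.142),l2w(-.1065,-.108,.142),l2w(-.1065,-.108,.07)],YAW);print(arm.observe()['joints'].round(3))"
```

```text
t 10.4 p [ 0.4035 -0.2442  0.1449] loc [-0.2401 -0.2802  0.1449] F [ 0.21  1.05 -1.68] w 0.5182860551557881
roll 0.007125162829613396 q7 0.8923839273020713
[ 0.3781 -0.0728  0.142 ] slide [172.3 -18.7   3.2]
[ 0.5315 -0.0679  0.142 ] slide [171.2 134.8   3.2]
[ 0.5315 -0.0679  0.07  ] slide [171.1 134.8  75.2]
R cols [[-0.039, 0.999, -0.0], [0.999, 0.039, 0.002], [0.002, -0.0, -1.0]]
[-0.232  0.364  0.868  2.085 -0.371  0.851  0.892]
```

Emit:
{"name": "jog_arm", "arguments": {
  "increments": [
    {"slide": [15,-2,0],"roll": 0,"gripper": 0.3},
    {"slide": [35,-4,0],"roll": 0,"gripper": 0.3},
    {"slide": [58,-6,0],"roll": 0,"gripper": 0.3},
    {"slide": [81,-9,0],"roll": 0,"gripper": 0.3},
    {"slide": [104,-11,0],"roll": 0,"gripper": 0.3},
    {"slide": [127,-14,0],"roll": 0,"gripper": 0.3},
    {"slide": [148,-16,0],"roll": 0,"gripper": 0.3},
    {"slide": [163,-18,0],"roll": 0,"gripper": 0.3},
    {"slide": [171,-19,0],"roll": 0,"gripper": 0.3},
    {"slide": [171,-19,0],"roll": 0,"gripper": 0.3}
  ]
}}

```text
clock: 11.23
position: [0.3782, -0.0748, 0.1449]
ee_rot: [-2.175, -2.265, -0.001]
force: [0.6, -0.0, -1.0]
width: 0.514
```

```bash
python3 -c "
from h import *
plan([l2w(-.1065,-.108,.142),l2w(-.1065,-.108,.07)],YAW);print(arm.observe()['joints'].round(3));snap('scene','s6')"
```

```text
t 11.2333 p [ 0.3782 -0.0748  0.1449] loc [-0.2599 -0.11    0.1449] F [ 0.63 -0.01 -0.99] w 0.514467551510826
roll 0.008677002620843588 q7 0.3913021763683346
[ 0.5315 -0.0679  0.142 ] slide [  0.7 153.5   2.9]
[ 0.5315 -0.0679  0.07  ] slide [  0.6 153.5  74.9]
R cols [[-0.041, 0.999, -0.0], [0.999, 0.041, 0.001], [0.001, -0.0, -1.0]]
[-0.736  0.188  0.936  2.271 -0.22   0.771  0.391]
```

View pics/s6.png

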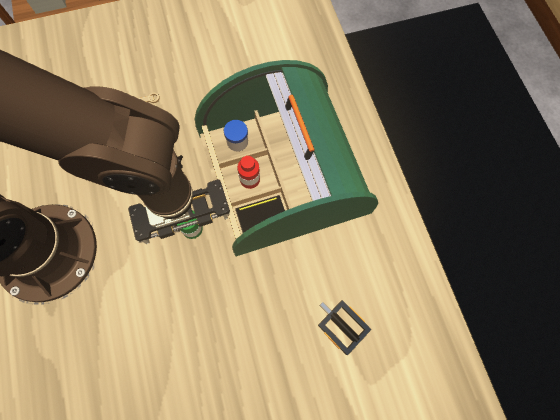

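The bottle is at (190,228), in front of the right-hand bay, with nothing in the way. Moving in over the sill.

Emit:
{"name": "jog_arm", "arguments": {
  "increments": [
    {"slide": [0,8,0],"roll": 0,"gripper": 0.3},
    {"slide": [0,24,0],"roll": 0,"gripper": 0.3},
    {"slide": [0,44,0],"roll": 0,"gripper": 0.3},
    {"slide": [0,66,0],"roll": 0,"gripper": 0.3},
    {"slide": [0,88,0],"roll": 0,"gripper": 0.3},
    {"slide": [1,110,0],"roll": 0,"gripper": 0.3},
    {"slide": [1,130,0],"roll": 0,"gripper": 0.3},
    {"slide": [1,146,0],"roll": 0,"gripper": 0.3},
    {"slide": [1,154,0],"roll": 0,"gripper": 0.3},
    {"slide": [1,154,0],"roll": 0,"gripper": 0.3}
  ]
}}

```text
clock: 12.12
position: [0.5343, -0.0708, 0.1445]
ee_rot: [2.178, 2.262, -0.001]
force: [0.3, -0.1, -0.8]
width: 0.519
```

```bash
python3 -c "
from h import *
plan([l2w(-.1065,-.108,.0707)],YAW);snap('scene','s7')
a=cv2.imread('pics/s7.png')[40:280,120:400];cv2.imwrite('pics/s7c.png',cv2.resize(a,None,fx=2.5,fy=2.5))"
```

```text
t 12.1167 p [ 0.5343 -0.0708  0.1445] loc [-0.1038 -0.111   0.1445] F [ 0.32 -0.15 -0.83] w 0.5188555190082871
roll 0.005605230513895387 q7 0.5144502134756599
[ 0.5315 -0.0679  0.0707] slide [ 3.1 -2.8 73.8]
R cols [[-0.038, 0.999, 0.001], [0.999, 0.038, -0.001], [-0.001, 0.001, -1.0]]
```

View pics/s7c.png

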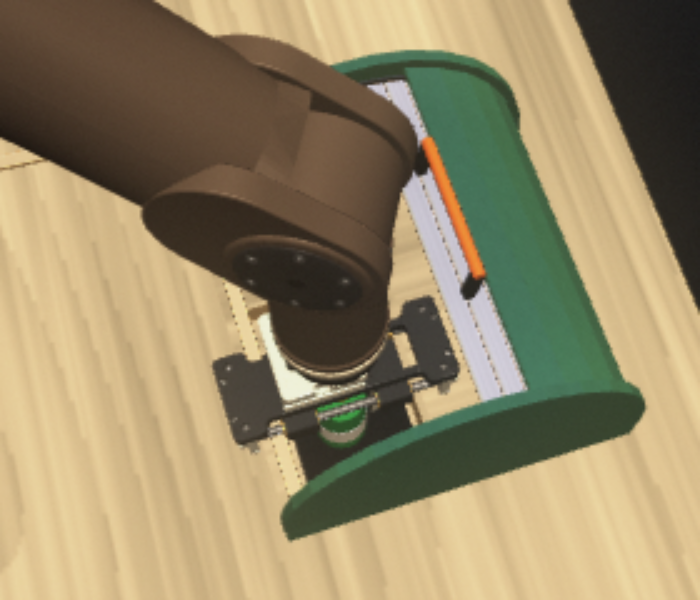

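The bottle is over the mat. I'll descend gently, shifting 8 mm forward for clearance from the shutter edge.

Emit:
{"name": "jog_arm", "arguments": {
  "increments": [
    {"slide": [1,-3,3],"roll": 0,"gripper": 0.3},
    {"slide": [2,-8,12],"roll": 0,"gripper": 0.3},
    {"slide": [2,-8,24],"roll": 0,"gripper": 0.3},
    {"slide": [2,-8,37],"roll": 0,"gripper": 0.3},
    {"slide": [2,-8,49],"roll": 0,"gripper": 0.3},
    {"slide": [2,-8,59],"roll": 0,"gripper": 0.3},
    {"slide": [2,-8,66],"roll": 0,"gripper": 0.3},
    {"slide": [2,-8,69],"roll": 0,"gripper": 0.3},
    {"slide": [2,-8,70],"roll": 0,"gripper": 0.3},
    {"slide": [2,-8,70],"roll": 0,"gripper": 0.3}
  ]
}}

```text
clock: 13.0
position: [0.5244, -0.0682, 0.0747]
ee_rot: [-2.179, -2.263, 0.0]
force: [-0.1, 0.3, -1.2]
width: 0.517
```

```bash
python3 -c "
from h import *
plan([l2w(-.112,-.108,.0707)],YAW)"
```

```text
t 13.0 p [ 0.5244 -0.0682  0.0747] loc [-0.1137 -0.1081  0.0747] F [-0.12  0.25 -1.21] w 0.516668274725539
roll 0.005699854370998292 q7 0.5971228009366528
[ 0.526  -0.068   0.0707] slide [0.1 1.7 4. ]
R cols [[-0.038, 0.999, -0.0], [0.999, 0.038, -0.0], [-0.0, -0.0, -1.0]]
```

Emit:
{"name": "jog_arm", "arguments": {
  "increments": [
    {"slide": [0,0,0.5],"roll": 0,"gripper": 0.3},
    {"slide": [0,0,1],"roll": 0,"gripper": 0.3},
    {"slide": [0,0,1.5],"roll": 0,"gripper": 0.3},
    {"slide": [0,0,2],"roll": 0,"gripper": 0.3},
    {"slide": [0,0,2.5],"roll": 0,"gripper": 0.3},
    {"slide": [0,0,3],"roll": 0,"gripper": 0.3},
    {"slide": [0,0,3.5],"roll": 0,"gripper": 0.3},
    {"slide": [0,0,4],"roll": 0,"gripper": 0.3},
    {"slide": [0,0,4],"roll": 0,"gripper": 0.3},
    {"slide": [0,0,4],"roll": 0,"gripper": 0.3}
  ]
}}

```text
clock: 13.83
position: [0.5243, -0.068, 0.0707]
ee_rot: [-2.179, -2.263, -0.0]
force: [0.7, 0.0, -0.9]
width: 0.518
```

```bash
python3 -c "
from h import *
plan([])"
```

```text
t 13.8333 p [ 0.5243 -0.068   0.0707] loc [-0.1137 -0.108   0.0707] F [ 0.71  0.   -0.92] w 0.5179194998665684
R cols [[-0.038, 0.999, -0.0], [0.999, 0.038, 0.0], [0.0, -0.0, -1.0]]
```

Emit:
{"name": "jog_arm", "arguments": {
  "increments": [
    {"slide": [0,0,0.5],"roll": 0,"gripper": 0.3},
    {"slide": [0,0,1],"roll": 0,"gripper": 0.3},
    {"slide": [0,0,1.5],"roll": 0,"gripper": 0.3},
    {"slide": [0,0,2],"roll": 0,"gripper": 0.3},
    {"slide": [0,0,2],"roll": 0,"gripper": 0.3},
    {"slide": [0,0,2],"roll": 0,"gripper": 0.3},
    {"slide": [0,0,2],"roll": 0,"gripper": 0.3},
    {"slide": [0,0,2],"roll": 0,"gripper": 0.3},
    {"slide": [0,0,2],"roll": 0,"gripper": 0.3},
    {"slide": [0,0,2],"roll": 0,"gripper": 0.3}
  ]
}}

```text
clock: 14.67
position: [0.5234, -0.0681, 0.0697]
ee_rot: [-2.178, -2.261, -0.0]
force: [-8.1, 1.8, 21.7]
width: 0.518
```

```bash
python3 -c "
from h import *
plan([])"
```

```text
t 14.6667 p [ 0.5234 -0.0681  0.0697] loc [-0.1146 -0.108   0.0697] F [-8.14  1.83 21.7 ] w 0.5180411216479994
R cols [[-0.038, 0.999, -0.001], [0.999, 0.038, 0.002], [0.002, -0.001, -1.0]]
```

It's on the mat at 21.7 N. I'll ease off 1 mm and open slowly.

Emit:
{"name": "jog_arm", "arguments": {
  "increments": [
    {"slide": [0,0,-0.5],"roll": 0,"gripper": 0.3},
    {"slide": [0,0,-1],"roll": 0,"gripper": 0.3},
    {"slide": [0,0,-1],"roll": 0,"gripper": 0.4},
    {"slide": [0,0,-1],"roll": 0,"gripper": 0.5},
    {"slide": [0,0,-1],"roll": 0,"gripper": 0.54},
    {"slide": [0,0,-1],"roll": 0,"gripper": 0.58},
    {"slide": [0,0,-1],"roll": 0,"gripper": 0.63},
    {"slide": [0,0,-1],"roll": 0,"gripper": 0.7},
    {"slide": [0,0,-1],"roll": 0,"gripper": 0.75},
    {"slide": [0,0,-1],"roll": 0,"gripper": 0.75}
  ]
}}

```text
clock: 15.5
position: [0.5244, -0.0681, 0.0697]
ee_rot: [2.179, 2.263, -0.0]
force: [-0.3, 0.5, -0.8]
width: 0.742
```

```bash
python3 -c "
from h import *
plan([])"
```

```text
t 15.5 p [ 0.5244 -0.0681  0.0697] loc [-0.1136 -0.108   0.0697] F [-0.28  0.53 -0.81] w 0.7419844279956389
R cols [[-0.038, 0.999, 0.0], [0.999, 0.038, -0.0], [-0.0, 0.0, -1.0]]
```

Emit:
{"name": "jog_arm", "arguments": {
  "increments": [
    {"slide": [0,0,-4],"roll": 0,"gripper": 0.75},
    {"slide": [0,0,-12],"roll": 0,"gripper": 0.75},
    {"slide": [0,0,-24],"roll": 0,"gripper": 0.75},
    {"slide": [0,0,-40],"roll": 0,"gripper": 0.75},
    {"slide": [0,0,-58],"roll": 0,"gripper": 0.75},
    {"slide": [0,0,-78],"roll": 0,"gripper": 0.75},
    {"slide": [0,0,-98],"roll": 0,"gripper": 0.75},
    {"slide": [0,0,-120],"roll": 0,"gripper": 0.75},
    {"slide": [0,0,-140],"roll": 0,"gripper": 0.75},
    {"slide": [0,0,-150],"roll": 0,"gripper": 0.75}
  ]
}}

```text
clock: 16.33
position: [0.5253, -0.0687, 0.223]
ee_rot: [2.178, 2.261, 0.004]
force: [0.7, -0.7, 0.1]
width: 0.748
```

Emit:
{"name": "jog_arm", "arguments": {
  "increments": [
    {"slide": [0,-20,0],"roll": 0,"gripper": 0.75},
    {"slide": [0,-40,0],"roll": 0,"gripper": 0.75},
    {"slide": [0,-60,0],"roll": 0,"gripper": 0.75},
    {"slide": [0,-80,0],"roll": 0,"gripper": 0.75},
    {"slide": [0,-100,0],"roll": 0,"gripper": 0.75},
    {"slide": [0,-120,0],"roll": 0,"gripper": 0.75},
    {"slide": [0,-135,0],"roll": 0,"gripper": 0.75},
    {"slide": [0,-145,0],"roll": 0,"gripper": 0.75},
    {"slide": [0,-150,0],"roll": 0,"gripper": 0.75},
    {"slide": [0,-150,0],"roll": 0,"gripper": 0.75}
  ]
}}

```text
clock: 17.17
position: [0.3736, -0.0736, 0.2199]
ee_rot: [-2.178, -2.262, -0.002]
force: [0.7, -1.1, -0.8]
width: 0.747
```

Run:
```python
from h import *
plan([]);d=snap('scene','s8');w=cloud(d)
a=cv2.imread('pics/s8.png')[40:280,120:400];cv2.imwrite('pics/s8c.png',cv2.resize(a,None,fx=2.5,fy=2.5))
L=np.apply_along_axis(w2l,-1,w)
m=(abs(L[...,0]+.1)<.06)&(abs(L[...,1]+.11)<.05)&(L[...,2]>.07)&(L[...,2]<.16)
B=L[m];print('bottle',(B.min(0)+B.max(0))/2,B.max(0)-B.min(0),B[:,2].max());T=B[B[:,2]>.128];print('cap',T.mean(0),len(T))
f=d['frame'].astype(int);b,g,r=f[...,0],f[...,1],f[...,2]
H=L[(r>150)&(g<130)&(b<80)&(L[...,2]>.22)];print('handle',np.median(H,0),len(H))
for n,(x,y,z) in{'can':(-.09,0,.1),'jar':(-.09,.1145,.075)}.items():
  m=(abs(L[...,0]-x)<.07)&(abs(L[...,1]-y)<.045)&(L[...,2]>z)&(L[...,2]<.16);B=L[m];
  print(n,(B.min(0)+B.max(0))/2,B.max(0) if len(B) else 0)
```

```text
t 17.1667 p [ 0.3736 -0.0736  0.2199] loc [-0.2645 -0.1087  0.2199] F [ 0.66 -1.05 -0.8 ] w 0.7470839045788141
R cols [[-0.038, 0.999, 0.0], [0.999, 0.038, 0.002], [0.002, 0.0, -1.0]]
bottle [-0.11339114 -0.1074563   0.10779672] [0.04719647 0.04665596 0.07532397] 0.14545870552717124
cap [-0.11406012 -0.1090781   0.13623699] 68
handle [ 0.03235915 -0.00223678  0.24929412] 142
can [-0.09058671 -0.00212457  0.11759875] [-0.06514314  0.02094052  0.13517402]
jar [-0.09082188  0.11538956  0.08465898] [-0.06052769  0.14709739  0.09365066]
```

View pics/s8c.png

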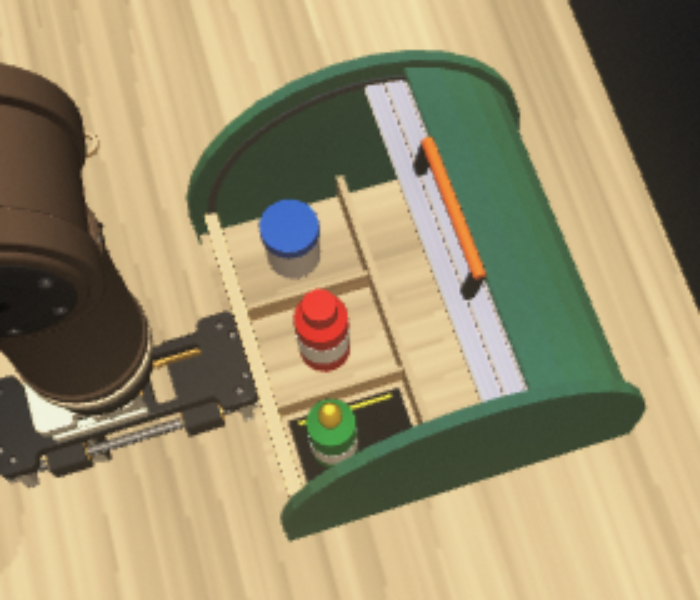

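The bottle is upright on the mat at (332,430), about 22 mm in front of and 7 mm to the side of its centre. The shutter is open, with the handle at local x 0.032, z 0.249, and the can and jar haven't moved. Handing in.

```bash
python3 -c "
from h import *
print(arm.sign_off())"
```

```text
the job is handed in; nothing more can be done
None
```

The shutter is open and staying up by itself, and the oil bottle is standing on the mat in the right-hand bay. I handed the job in just after 17 s on the clock, against the 64 s limit; no verdict is reported.

- **Shutter:** The tool could only point straight down, so the gripper body would have hit the slats in a pinch from above. I pushed the front of the handle bar with the shut fingers and raised it along its arc to the stop. The last picture puts the handle at x = +32 mm, z = 249 mm in the locker frame, against 36 and 247 expected when open. The gripper is well clear of it.
- **Oil bottle:** It is upright, about 22 mm in front of the mat's centre (limit 42) and 7 mm to the side (limit 32). I placed it forward on purpose, to keep the gripper clear of the shutter edge. Its top reads 145 mm against 143 expected, so it is standing on the mat.
- **Set-down force:** The final 2 mm step pressed it onto the mat with about 22 N. I eased off 1 mm before opening the fingers.
- **Can and jar:** Both look unmoved and upright in pictures from before and after placing the bottle. I couldn't compare with the start because the shutter hid them.
- **Pedal:** I didn't measure it again at the end. The gripper never came near it, and it looked unmoved in the last full picture taken while carrying the bottle.

None of the checks failed or disagreed.

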